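Close the scrap chute for the night

ROBOT

A 7-joint arm with a two-finger parallel gripper is mounted at the origin on the work surface. World frame = base frame: x ahead of the robot, y to its left, z up, the work surface at z = 0. Lengths are in m, angles in rad, forces in N, time in s.
With the tool pointing down it reaches from about 0.425 to 0.975 m from the base axis. Payload 16.7 kg.
Tool frame: the origin (TCP) lies on the centre line of the jaws, within the pads' length; the fingertips stand 11 mm ahead of it and the grasp point (between the pads) lies 8 mm behind it; z points along the fingers, y is the line along which they close (so a half turn about z gives the same grasp; the last joint's range is limited). The gripper opens to 85 mm and grips with 20 to 120 N. Pads are 22 mm wide; open, the fingers measure 114 mm over their backs; the gripper's body (76 mm by 85 mm) begins 54 mm behind the grasp point. The pads swing forward as they close: fully open they stand 13 mm farther back than shut.
Start: joints at [-1.296, 0.426, 0.074, 1.606, -0.034, 1.111, -0.067], TCP at [0.278, 0.615, 0.242] pointing down, gripper open.
Joint ranges: [-2.85, 2.85], [-0.5, 2.14], [-1.23, 1.37], [0.21, 2.46], [-1.02, 4.16], [0.16, 2.05], [-2.73, 2.73]. Speed limits (rad/s): [1.89, 1.89, 2.39, 2.39, 3.01, 3.01, 3.01].

INTERFACE

Orientations are given as a rotation vector (axis times angle).
In Python, from bench import manip gives the robot as it stands.
- The arm moves only by the shell command python3 -m creep 'ROWS' [FORCE]. ROWS is JSON, a list of rows, each a list of 3 entries, a list of its own where there are three numbers: the shift along the tool's x, y, z each as a share of 30 cm, from -1 to 1, then the turn, a rotation vector about the tool's x, y, z each as a share of 120 degrees, from -1 to 1, then the finger opening in mm, from 0 to 85.4. In form: [[[x, y, z], [ax, ay, az], gripper], ...]. A call has exactly 8 rows; each row is the pose to reach, as a shift and turn from the pose commanded when the call began, along the tool's axes at that moment; what a row does not reach only later rows make up. A row lasts 1/10 s, in which the tool goes at most 50 mm and 8.59 degrees, less where a joint would pass 70% of its speed; a pose out of reach is approached as far as the arm can. A call with a number of a shift or a turn outside -1 to 1 is refused whole. A call with a gripper value outside its range is refused whole. The fingers move at their own pace and stop on an object; FORCE is the grip in N (left out, the last holds). Time passes only in rows, so rows that repeat a pose let the fingers close, or fill a call up. It gives the time, the measured TCP pose, the force, the opening and the grip force at its end, in the units of the state.
- manip.observe(): the state, without advancing time (a new reading comes with each control period).
- manip.get_image(name): name is "side" or "top"; returns (picture, depth): 400x640x3 uint8, blue, green, red; 400x640 float32, m along the optical axis (not along the pixel's ray), 0 where there is no reading.
- manip.get_calibration(name): a dict with "fx", "fy", "cx", "cy" (pixels), "dist" ([k1, k2, p1, p2, k3] as OpenCV has them; the pictures are not rectified), "position" and "attitude" of the camera in the world. Camera axes: x right, y down, z forward; pixel columns grow to the right and rows downward; lengths in m; the calibration is good to about 2 mm. A picture is of the moment at which its call begins. get_calibration takes no time and is no camera call.
- manip.sign_off(): hands the job in; it is judged then, once.
The state is a dict: "clock": time; "qpos": joint angles; "qvel": joint speeds; "joint_torque": joint torques, N m; "position": TCP position; "tcp_rot": TCP orientation; "ft_force": force on the tool from outside, world axes, zero at the start; "wrist_torque": the same for the moment, N m; "opening": opening from 0.0 (shut) to 1.0 (fully open); "gripper_force": force on a finger pad.
Only numpy, scipy, OpenCV 4.12 (cv2) and the standard library are available. Lean on these libraries where they do the work, as an engineer would, in place of code of your own. Each camera call takes 0.05 s, during which the arm holds its last target. There are 200 camera calls.

TASK

Sweep the copper handle offcut off the deck into the chute mouth, then slide the slotted cover along its rails until its slot is fully home on the centre stud, under the raised wing nut. Spin the wing nut clockwise down onto the cover until it is snug, and finally push the locking pin all the way down through the hole in the cover's corner. Leave the hammer, the brass spout and the copper rim on the bench where they lie.

Things in the scene. Friction and masses are not known exactly. Their poses are not given: they have to be found in the camera images.
- stud_foot (a point): Foot of the upright centre stud (11 mm thick, 62 mm high) on the level top of the fixed chute deck, 180 mm above the bench. Its axes are the deck's: z up, x across the deck away from the robot, y along it. The deck runs from y = -95 to +360 mm of this point between two rails (inner faces at x = +-76 mm, 16 mm high). The cover slides towards -y.
- mouth (a point): Centre of the open half of the chute mouth in the deck, 35 mm in +y of the stud, axes as the deck's. The mouth spans x = +-62, y = -40 to +60 mm of the stud; a 26 mm wide tongue that carries the stud comes in from its -y edge and ends at y = +10, leaving y = 10 to 60 open over the whole width. At least 30 mm below, a smooth sheet floor slants to +x into a crate.
- offcut_mid (a point): Centre of the loose copper handle offcut, a flat bar with two round eyes, 104 mm long (its x axis, roughly across the deck), 24 mm wide (y), 12 mm high (z), 120 g. It lies on the deck between the mouth and the parked cover.
- cover_mid (a point): Middle of the underside of the loose flat cover, 148 x 148 x 4 mm, about 280 g, lying on the deck between the rails (2 mm play each side), axes as the deck's. A slot 19 mm wide runs from the middle of its -y edge to 6.5 mm past this point: home, the slot's end touches the stud and this point is at the stud's axis. An 18 mm square hole at x = 57, y = -57 mm takes the pin.
- cover_flange (a point): Middle of the outer (+y) face of the cover's upturned rear flange, 74 mm in +y of the cover's middle and 15 mm above its underside. The flange is 140 mm wide along x, 4 mm thick, and its top is 30 mm above the cover's underside. Push here towards -y to slide the cover.
- nut_wings (a point): Middle of the brass wing nut's wings, on the stud's axis; x lies along the two wings. They reach 40 mm from the axis, are 7 mm thick and stand from 12 mm below to 14 mm above this point. Hub 24 mm across; round flange below 40 mm across, its underside 25 mm below this point. At joint 0 this point is 39.5 mm above the deck; snug on the cover, about 29 mm.
- nut (a joint): Turn of the wing nut in rad, growing clockwise seen from above, 0 to 1.2 at the start. It comes down 1.35 mm per rad (8.5 mm a turn), stays where it is left and needs about 0.03 N m to turn. It meets the seated cover at about 7.8 rad and gets stiff: it is snug when a push of about 10 N, 30 mm out on a wing, no longer turns it.
- pin_top (a point): Middle of the flat top of the locking pin's round head (30 mm across, 10 mm thick), beside the +x rail, 57 mm in +x and 57 mm in -y of the stud. The pin is an 8 mm rod held upright in a strap that bridges over the cover 10 mm above the deck; its head is about 50 mm above the deck when up.
- pin (a joint): How far the locking pin has been pushed down, in m: 0 up (0 to 0.002 at the start), 0.022 all the way down, when the top of its head is about 27.5 mm above the deck. Friction of about 3 N holds it where it is left. The plate blocks it unless the cover's corner hole is under it, as it is when the cover is home.
- hammer: Bystander: iron hammer with a wooden handle, 240 mm long, lying on the bench to the robot's right.
- spout: Bystander: bent brass spout, about 150 mm long, 26 mm thick, lying on the bench to the robot's right.
- rim: Bystander: cracked copper tray rim, an open hoop 180 mm across, 12 mm thick, lying on the bench to the robot's left.
Mind the look-alikes: they are no part of the job. Of the things that look like the part that bears cover_mid, the smaller one is meant. There is more than one size of the part that bears offcut_mid; the job needs the larger.

How it is judged:
On the way, in this order (a step that is already met when the one before it is completed fails the run):
1. the offcut is in the chute, below the deck (z of offcut_mid in the frame of stud_foot below -0.012 m and x of offcut_mid in the frame of stud_foot between -0.084 and 0.37 m and y of offcut_mid in the frame of stud_foot between -0.14 and 0.14 m), for 0.1 s.
2. the cover lies flat on the deck with its slot home on the stud (horizontal distance between cover_mid and stud_foot below 0.007 m and z of cover_mid in the frame of stud_foot between -0.003 and 0.003 m and angle between the x axis of cover_mid and the x axis of stud_foot, either way round below 0.07 rad), for 0.2 s.
3. the wing nut is snug on the seated cover (all of step 2 and value of joint nut above 7.6 rad and contact force between nut and cover above 3 N), for 0.2 s.
4. the locking pin is down through the cover (value of joint pin above 0.019 m), for 0.2 s.
At the end, for the whole second after the job is handed in: Offcut in the chute or crate, over 12 mm below the deck top; cover flat (3 mm), its middle within 7 mm of the stud's axis, square within 0.07 rad, at rest; wing nut past 7.6 rad, still, pressing on the cover with over 3 N; pin at least 19 mm down (all of step 1 and all of step 3 and value of joint pin above 0.019 m and linear speed of cover below 0.01 m/s and velocity of joint nut below 0.1 rad/s); the robot touches nothing.
It fails at once if the hammer is moved more than 30 mm (distance of hammer from where it was at the start of the episode above 0.03 m).
It fails at once if the spout is moved more than 30 mm (distance of spout from where it was at the start of the episode above 0.03 m).
It fails at once if the rim is moved more than 30 mm (distance of rim from where it was at the start of the episode above 0.03 m).
It also fails if it takes over 69 s, if anything falls off the work surface, if the arm or the gripper's body presses on something with over 40 N, if the wrist force passes 120 N, or if a joint passes its speed limit or range.

## Working session

There is one attempt and no reset: what is moved stays moved. The work goes in short steps, Python scripts to look and compute and a shell command to move; the robot and the scene stay as the last step left them, time stands still between calls to the robot, and variables do not carry over. Pictures are saved under pics/ and viewed, at most 10 in all, crops included, and the job is handed in when it is done.

```bash
mkdir -p pics; ls
cat > h.py <<'E'
import numpy as np, cv2, json
from scipy.spatial.transform import Rotation as R
from bench import manip
def cam(n):
    c=manip.get_calibration(n); K=np.array([[c['fx'],0,c['cx']],[0,c['fy'],c['cy']],[0,0,1.]]); return c,K
def att(c):
    a=np.array(c['attitude'],float)
    return a if a.shape==(3,3) else (R.from_rotvec(a).as_matrix() if a.size==3 else R.from_quat(a).as_matrix())
def ray(n,uv):
    c,K=cam(n); p=cv2.undistortPoints(np.array(uv,float).reshape(-1,1,2),K,np.array(c['dist'])).reshape(-1,2)
    return np.array(c['position']),np.c_[p,np.ones(len(p))]@att(c).T
def onplane(n,uv,z):
    o,d=ray(n,uv); return o+d*((z-o[2])/d[:,2])[:,None]
def bydepth(n,uv,D):
    o,d=ray(n,uv); return np.array([o+d[i]*D[int(round(v)),int(round(u))] for i,(u,v) in enumerate(np.array(uv).reshape(-1,2))])
def proj(n,P):
    c,K=cam(n); Rc=att(c).T; return cv2.projectPoints(np.array(P,float).reshape(-1,3),Rc,-Rc@np.array(c['position']),K,np.array(c['dist']))[0].reshape(-1,2)
E
python3 - <<'E'
from h import *
print(manip.observe())
for n in('side','top'):
    print(manip.get_calibration(n)); im,D=manip.get_image(n); cv2.imwrite(f'pics/{n}0.png',im); np.savez(f'pics/{n}0.npz',im=im,D=D)
E
```

```text
pics
{'clock': 0.0, 'qpos': array([-1.29551527,  0.42675562,  0.07384184,  1.60663125, -0.03410103,
        1.11080242, -0.06711939]), 'qvel': array([ 0.00086155,  0.00020519,  0.00055761, -0.000435  ,  0.00081609,
       -0.00133568,  0.00146536]), 'joint_torque': array([ 7.59175382e-04, -9.49823713e+01,  3.76089960e+00, -4.63516116e+01,
        1.92680710e-02,  1.01899460e-02,  1.38934863e-05]), 'position': array([0.27803488, 0.61462962, 0.24158387]), 'tcp_rot': array([-6.62267278e-01, -3.07080227e+00,  2.08003906e-03]), 'ft_force': array([ 0.13471379, -0.52135283, -0.5336566 ]), 'wrist_torque': array([-0.04679385,  0.05614199,  0.03354763]), 'gripper_force': 0.0, 'opening': 1.0007470833042964}
{'fx': 512.114404904119, 'fy': 512.114404904119, 'cx': 323.28715726915516, 'cy': 194.07071115778817, 'dist': array([-0.079143,  0.      ,  0.      ,  0.      ,  0.      ]), 'position': array([0.26266361, 1.36752216, 1.20586597]), 'attitude': array([-0.17339167,  2.75113487, -1.35990956])}
{'fx': 465.58518052768386, 'fy': 465.58518052768386, 'cx': 312.83676873116246, 'cy': 200.68989428789104, 'dist': array([0.03839489, 0.        , 0.        , 0.        , 0.        ]), 'position': array([ 4.01110904e-01, -6.56167530e-04,  1.43206637e+00]), 'attitude': array([-2.15772562,  2.21039474, -0.06486449])}
```

View pics/top0.png

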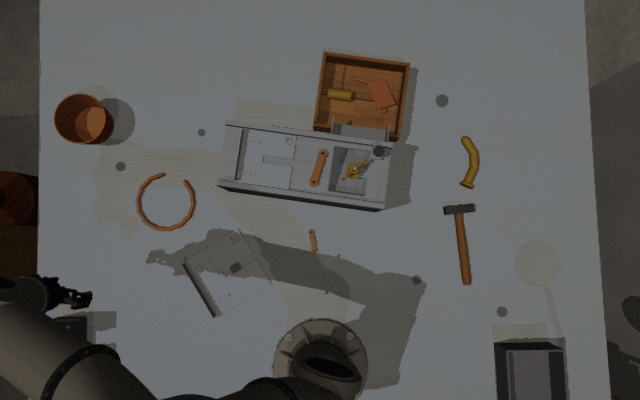

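View pics/side0.png

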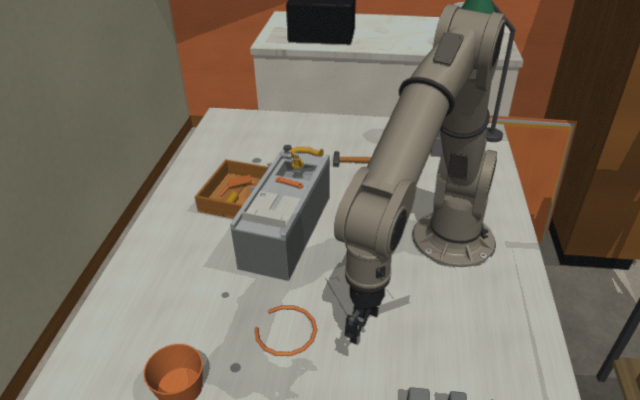

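The top view shows the deck around (310,165). There are two offcuts: one on the deck at (318,167) and one on the bench at (313,240). The deck one is larger and lies between mouth and cover, so it is the one meant. There are two covers: one on the deck at (265,158) and one on the bench at (228,272). The deck one is smaller and lies between the rails, so it is the one meant. I'll confirm both in one crop.

Run:
```python
from h import *
t=np.load('pics/top0.npz');s=np.load('pics/side0.npz')
a=cv2.resize(t['im'][112:217,212:412],(800,420)[:2],interpolation=cv2.INTER_CUBIC)
cv2.imwrite('pics/crop1.png',a)
b=cv2.resize(s['im'][140:285,225:345],None,fx=4,fy=4,interpolation=cv2.INTER_CUBIC); cv2.imwrite('pics/crop2.png',b)
# copper/brass blobs
for n,d in(('top',t),('side',s)):
    im=d['im'];D=d['D']; hsv=cv2.cvtColor(im,cv2.COLOR_BGR2HSV)
    for nm,lo,hi in(('copper',(4,130,90),(16,255,255)),('brass',(18,130,90),(32,255,255))):
        m=cv2.inRange(hsv,lo,hi); k,l,st,c=cv2.connectedComponentsWithStats(m)
        for i in range(1,k):
            if st[i,4]>25 and 200<c[i][0]<420 and 100<c[i][1]<260:
                ct=cv2.findContours((l==i).astype(np.uint8),0,1)[0][0]; r=cv2.minAreaRect(ct)
                dz=np.median(D[l==i]); P=bydepth(n,[c[i]],np.full(D.shape,dz))[0]
                print(n,nm,c[i].round(1),st[i,4],np.round(r[1],1),round(r[2],1),P.round(3))
```

```text
top copper [401.9 109.5] 103 [ 2.4 47.2] 8.1 [ 0.756 -0.262  0.07 ]
top copper [317.9 167.7] 230 [ 7.9 37. ] 16.7 [ 0.572 -0.008  0.191]
top copper [312.6 240.9] 77 [22.5  4.1] 81.0 [0.373 0.012 0.008]
top brass [351.9 168.5] 101 [ 9.8 28.2] 63.4 [ 0.563 -0.097  0.226]
side copper [354.8 159.3] 116 [30.  4.] 2.1 [ 0.379 -0.426  0.019]
side copper [230.2 188.6] 1997 [42.7 74. ] 34.5 [ 0.844 -0.166  0.018]
side copper [289.2 182.1] 116 [26.6  4.5] 15.9 [ 0.571 -0.003  0.19 ]
side brass [302.6 154.9] 255 [19.8 32.4] 78.7 [ 0.603 -0.439  0.016]
side brass [231.9 197.1] 88 [ 7.8 12.7] 45.0 [ 0.813 -0.088  0.039]
```

View pics/crop1.png

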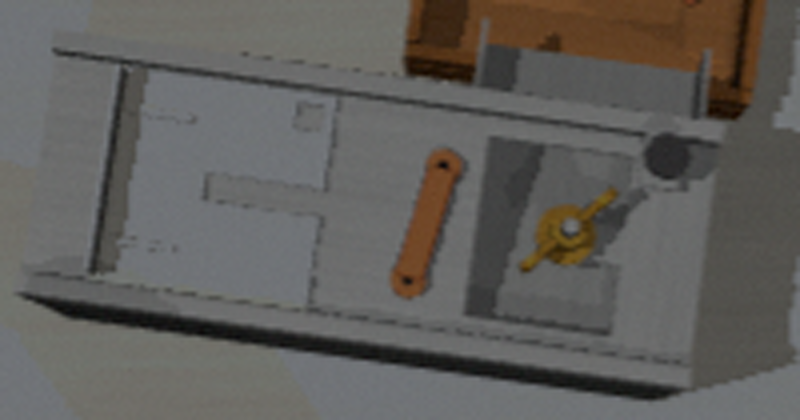

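View pics/crop2.png

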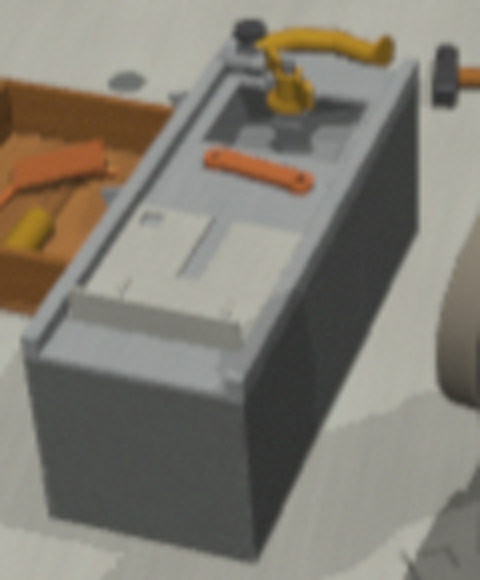

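The crops confirm the larger offcut between mouth and cover. The smaller cover is parked with its flange at the +y end. Stud top is at (354.5,168.5) and pin head at (378.8,150.8) in the top view; pin head is at (287.5,147) in the side view.

Run:
```python
from h import *
T=lambda x,y:(212+(x+.5)/4-.5,112+(y+.5)/4-.5)
S=lambda x,y:(225+(x+.5)/4-.5,140+(y+.5)/4-.5)
t=np.load('pics/top0.npz');s=np.load('pics/side0.npz')
def tri(a,b):
    o1,d1=ray('top',[a]);o2,d2=ray('side',[b]);d1=d1[0];d2=d2[0]
    A=np.c_[d1,-d2];x=np.linalg.lstsq(A,o2-o1,rcond=None)[0];p,q=o1+x[0]*d1,o2+x[1]*d2
    return (p+q)/2,np.linalg.norm(p-q)
print('pin tri',tri(T(667,155),S(250,28)))
print('offcut eyes tri',tri(T(444,163),S(213,157)),tri(T(408,281),S(301,182)))
print('flange top corners tri',tri(T(122,68),S(72,290)),tri(T(92,272),S(243,330)))
print('hole',onplane('top',[T(310,116)],.184))
stud=onplane('top',[T(570,226)],.242)[0];pin=onplane('top',[T(667,155)],.23)[0]
print('stud',stud,'pin',pin)
v=(pin-stud)[:2];print('yaw from pin',np.degrees(np.arctan2(v[1],v[0])-np.arctan2(-57,57)),np.linalg.norm(v))
w=onplane('top',[T(523,268),T(612,190)],.23);w=(w[1]-w[0])[:2];print('wing',np.degrees(np.arctan2(w[1],w[0])),np.linalg.norm(w))
for nm,p,z in(('front',[T(338,97),T(310,308)],.184),('flange',[T(122,68),T(92,272)],.21),('railtopU',[T(53,50),T(720,137)],.196),('railtopL',[T(20,293),T(690,387)],.196),('off',[T(444,163),T(408,281)],.192),('slotend',[T(207,174),T(205,198)],.184),('mouthL',[T(490,137),T(467,315)],.18)):
    q=onplane('top',p,z);d=(q[1]-q[0])[:2];print(nm,q.round(4).tolist(),'ang',np.degrees(np.arctan2(d[1],d[0])).round(2),'D',bydepth('top',p,t['D'])[:,2].round(3))
D=t['D']
print('deck z',[bydepth('top',[T(*p)],D)[0,2].round(4) for p in((370,140),(380,260),(50,200),(650,270),(250,250),(260,120))])
```

```text
pin tri (array([ 0.60791656, -0.16719676,  0.22643701]), np.float64(0.0016005031930430983))
offcut eyes tri (array([ 0.61403852, -0.02238322,  0.18624093]), np.float64(0.00010843212711244104)) (array([0.53400051, 0.00373157, 0.18568266]), np.float64(0.0015792211579323126))
flange top corners tri (array([0.67996582, 0.19082605, 0.20634009]), np.float64(0.0004828855156790037)) (array([0.54310356, 0.21367295, 0.19937121]), np.float64(0.0027466500288319084))
hole [[0.64883337 0.06749114 0.184     ]]
stud [ 0.56166739 -0.1013109   0.242     ] pin [ 0.60810873 -0.16662303  0.23      ]
yaw from pin -9.58459800258739 0.08014033293512678
wing -50.10084236042637 0.07711903118691692
front [[0.6614, 0.0482, 0.184], [0.5183, 0.0702, 0.184]] ang 171.27 D [0.18  0.176]
flange [[0.6789, 0.1902, 0.21], [0.5432, 0.212, 0.21]] ang 170.87 D [0.202 0.19 ]
railtopU [[0.6954, 0.2385, 0.196], [0.6252, -0.207, 0.196]] ang -98.96 D [0.197 0.002]
railtopL [[0.532, 0.2626, 0.196], [0.4584, -0.1815, 0.196]] ang -99.4 D [ 0.186 -0.   ]
off [[0.6131, -0.0223, 0.192], [0.5341, 0.0038, 0.192]] ang 161.73 D [0.187 0.187]
slotend [[0.611, 0.1379, 0.184], [0.5947, 0.1396, 0.184]] ang 174.27 D [0.18  0.183]
mouthL [[0.6321, -0.0541, 0.18], [0.5114, -0.0354, 0.18]] ang 171.18 D [0.095 0.142]
deck z [np.float64(0.1778), np.float64(0.1816), np.float64(0.1795), np.float64(0.1833), np.float64(0.1838), np.float64(0.1829)]
```

```bash
cat >> h.py <<'E'
STUD=np.array([.5617,-.1013]);YAW=np.radians(-9.2)
EX=np.array([np.cos(YAW),np.sin(YAW)]);EY=np.array([-np.sin(YAW),np.cos(YAW)])
def here(st=None):
    st=st or manip.observe(); p=np.array(st['position']);Rm=R.from_rotvec(st['tcp_rot'])
    d=p[:2]-STUD; y=Rm.as_matrix()[:,1]
    print('t',round(st['clock'],2),'deck mm',np.round([d@EX*1e3,d@EY*1e3,(p[2]-.18)*1e3],1),'ry deg',round(np.degrees(np.arctan2(y[1],y[0])-YAW),1),'F',np.round(st['ft_force'],1),'q7',round(st['qpos'][6],2),'op',round(st['opening'],2))
    return p,Rm
def goal(x,y,z,yaw=0):
    "deck mm, z mm above deck (TCP), yaw deg of tool y vs deck x"
    p,Rm=here(); t=np.r_[STUD+EX*x/1e3+EY*y/1e3,.18+z/1e3]
    a=YAW+np.radians(yaw); ty=np.array([np.cos(a),np.sin(a),0]);tz=np.array([0,0,-1.]);Rt=np.c_[np.cross(ty,tz),ty,tz]
    sh=Rm.inv().apply(t-p)/.3; tr=(Rm.inv()*R.from_matrix(Rt)).as_rotvec(degrees=True)/120
    print('goal',(x,y,z,yaw),'shift',sh.round(3),'turn',tr.round(3),'rows',round(max(np.linalg.norm(sh)*6,np.linalg.norm(tr)*120/8.59),1))
E
python3 -c "
from h import *
goal(0,138,140);goal(0,138,15)"
```

```text
t 0.1 deck mm [-394.5  661.4   61.7] ry deg 74.9 F [-0.8  0.   0.2] q7 -0.07 op 1.0
goal (0, 138, 140, 0) shift [-1.725 -1.341 -0.259] turn [-0.     0.     0.624] rows 13.2
t 0.1 deck mm [-394.5  661.4   61.7] ry deg 74.9 F [-0.8  0.   0.2] q7 -0.07 op 1.0
goal (0, 138, 15, 0) shift [-1.725 -1.341  0.157] turn [-0.     0.     0.624] rows 13.1
```

```bash
python3 -m creep '[[[-0.05,-0.05,-0.15],[0,0,0.05],50],[[-0.86,-0.67,-0.26],[0,0,0.4],50],[[-0.86,-0.67,-0.26],[0,0,0.4],50],[[-0.86,-0.67,-0.26],[0,0,0.4],50],[[-0.86,-0.67,-0.26],[0,0,0.4],50],[[-0.86,-0.67,-0.26],[0,0,0.4],50],[[-0.86,-0.67,-0.26],[0,0,0.4],50],[[-0.86,-0.67,-0.26],[0,0,0.4],50]]'; python3 -c "
from h import *
goal(0,138,100)"
```

```text
clock: 0.9
position: [0.4333, 0.32, 0.3212]
tcp_rot: [1.863, 2.529, 0.001]
ft_force: [-0.5, 0.6, 0.4]
opening: 0.586
gripper_force: 0.0
t 0.9 deck mm [-194.1  395.4  141.2] ry deg 26.4 F [-0.5  0.6  0.4] q7 -0.4 op 0.59
goal (0, 138, 100, 0) shift [-1.056  0.197  0.138] turn [0.001 0.    0.22 ] rows 6.5
```

```bash
python3 -m creep '[[[-1,0.19,0.1],[0,0,0.22],50],[[-1,0.19,0.1],[0,0,0.22],50],[[-1,0.19,0.1],[0,0,0.22],50],[[-1,0.19,0.1],[0,0,0.22],50],[[-1,0.19,0.1],[0,0,0.22],50],[[-1,0.19,0.1],[0,0,0.22],50],[[-1,0.19,0.1],[0,0,0.22],50],[[-1,0.19,0.1],[0,0,0.22],50]]' >/dev/null; python3 -c "
from h import *
goal(0,138,17)"
```

```text
t 1.7 deck mm [-11.  157.  109.8] ry deg 0.3 F [-0.3  0.1  0.4] q7 -0.21 op 0.58
goal (0, 138, 17, 0) shift [-0.063  0.036  0.309] turn [-0.     0.     0.002] rows 1.9
```

```bash
python3 -m creep '[[[-0.063,0.036,0.05],[0,0,0],50],[[-0.063,0.036,0.15],[0,0,0],50],[[-0.063,0.036,0.22],[0,0,0],50],[[-0.063,0.036,0.26],[0,0,0],50],[[-0.063,0.036,0.28],[0,0,0],50],[[-0.063,0.036,0.295],[0,0,0],50],[[-0.063,0.036,0.309],[0,0,0],50],[[-0.063,0.036,0.309],[0,0,0],50]]' >/dev/null
python3 - <<'E'
from h import *
goal(0,85,17);goal(0,58,17)
im,D=manip.get_image('side'); cv2.imwrite('pics/c3.png',cv2.resize(im[130:290,220:400],None,fx=3.3,fy=3.3,interpolation=2))
E
```

```text
t 2.5 deck mm [ -0.5 139.9  17.7] ry deg 0.5 F [-0.3  0.  -0.4] q7 -0.1 op 0.59
goal (0, 85, 17, 0) shift [-0.183  0.     0.002] turn [ 0.    -0.     0.004] rows 1.1
t 2.5 deck mm [ -0.5 139.9  17.7] ry deg 0.5 F [-0.3  0.  -0.4] q7 -0.1 op 0.59
goal (0, 58, 17, 0) shift [-0.273 -0.001  0.002] turn [ 0.    -0.     0.004] rows 1.6
```

View pics/c3.png

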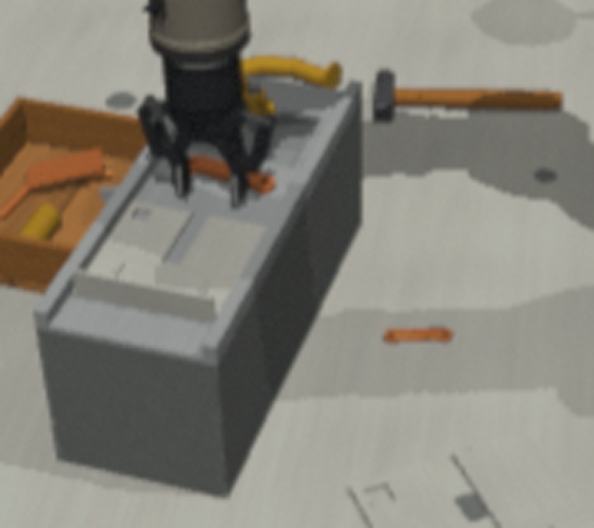

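The fingers stand behind the offcut at crop (180,190) and (238,200), but their tips are a bit high. I'll lower them 5 mm, then sweep.

```bash
python3 -m creep '[[[0,0,0.017],[0,0,0],50],[[-0.01,0,0.017],[0,0,0],50],[[-0.04,0,0.017],[0,0,0],50],[[-0.07,0,0.017],[0,0,0],50],[[-0.10,0,0.017],[0,0,0],50],[[-0.13,0,0.017],[0,0,0],50],[[-0.15,0,0.017],[0,0,0],50],[[-0.16,0,0.017],[0,0,0],50]]' >/dev/null
python3 - <<'E'
from h import *
goal(0,58,13)
im,D=manip.get_image('top'); 
m=cv2.inRange(cv2.cvtColor(im,40),(4,130,60),(16,255,255));m[:, :300]=0;m[:135]=0;m[220:]=0;m[:,400:]=0
c=cv2.findContours(m,0,1)[0];c=max(c,key=cv2.contourArea);r=cv2.minAreaRect(c);print(r)
P=onplane('top',cv2.boxPoints(r),.192)[:,:2]-STUD;print(np.c_[P@EX,P@EY].round(3).tolist())
E
```

```text
t 3.35 deck mm [-0.1 90.7 12.6] ry deg 0.4 F [0.7 0.9 0.8] q7 -0.02 op 0.59
goal (0, 58, 13, 0) shift [-0.109 -0.001 -0.001] turn [ 0.    -0.     0.003] rows 0.7
((394.0, 136.0), (2.0, 10.0), 90.0)
[[0.109, -0.084], [0.112, -0.111], [0.107, -0.111], [0.103, -0.085]]
```

```bash
python3 -m creep '[[[-0.03,0,0],[0,0,0],50],[[-0.06,0,0],[0,0,0],50],[[-0.09,0,0],[0,0,0],50],[[-0.115,0,0],[0,0,0],50],[[-0.115,0,0],[0,0,0],50],[[-0.115,0,0],[0,0,0],50],[[0,0,-0.1],[0,0,0],50],[[0.2,0,-0.3],[0,0,0],50]]' >/dev/null
python3 - <<'E'
from h import *
goal(0,345,120)
im,D=manip.get_image('top'); cv2.imwrite('pics/c4.png',cv2.resize(im[110:220,210:410],None,fx=4,fy=4,interpolation=2))
E
```

```text
t 4.2 deck mm [ -1.1 127.1  77.8] ry deg 0.3 F [1.9 1.1 0.7] q7 -0.13 op 0.58
goal (0, 345, 120, 0) shift [ 0.726  0.008 -0.142] turn [-0.001  0.001  0.003] rows 4.4
```

View pics/c4.png

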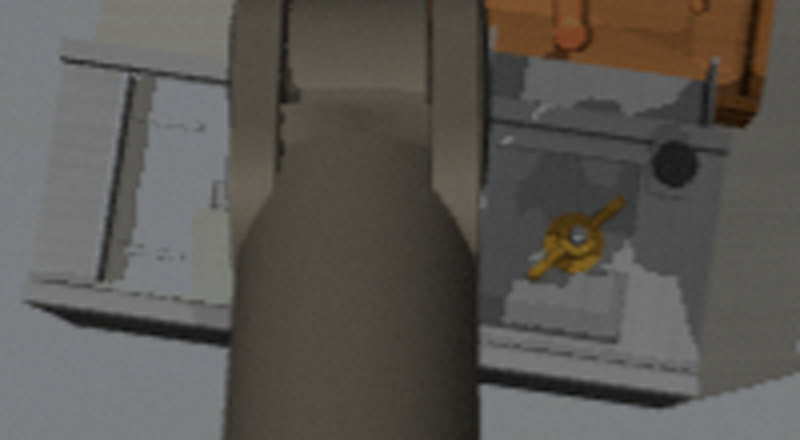

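The mouth looks empty, and a new copper eye shows in the crate at crop (570,35). I'll move behind the cover and check again.

```bash
python3 -m creep '[[[0.15,0,-0.1],[0,0,0],60],[[0.3,0,-0.14],[0,0,0],60],[[0.46,0,-0.14],[0,0,0],60],[[0.6,0.008,-0.14],[0,0,0],60],[[0.72,0.008,-0.14],[0,0,0],60],[[0.72,0.008,-0.05],[0,0,0],60],[[0.72,0.008,0.05],[0,0,0],60],[[0.72,0.008,0.1],[0,0,0],60]]' >/dev/null
python3 - <<'E'
from h import *
goal(0,345,14)
im,D=manip.get_image('top'); cv2.imwrite('pics/c5.png',cv2.resize(im[40:220,210:410],None,fx=3.3,fy=3.3,interpolation=2))
E
```

```text
t 5.05 deck mm [ -0.9 343.3  45.3] ry deg 0.5 F [ 0.  -0.4 -0.5] q7 -0.41 op 0.7
goal (0, 345, 14, 0) shift [0.006 0.003 0.104] turn [-0.001  0.001  0.004] rows 0.6
```

View pics/c5.png

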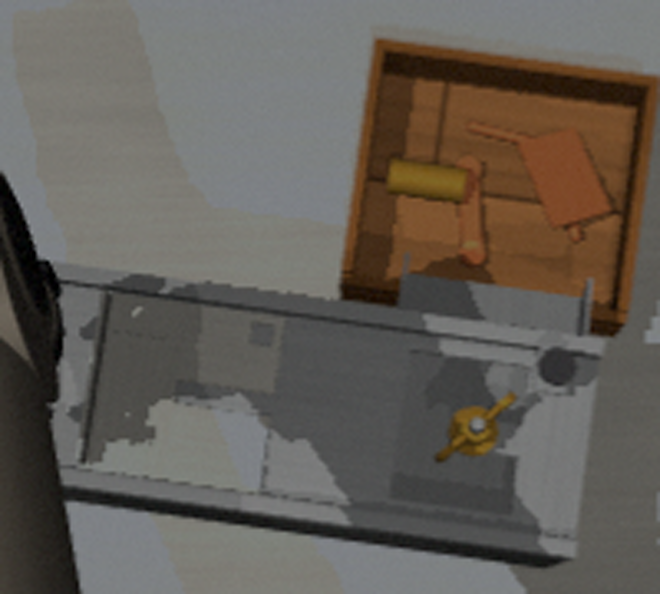

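The offcut lies in the crate at crop (470,215). Next, lower behind the flange and push.

```bash
python3 -m creep '[[[0.006,0.003,0.05],[0,0,0],60],[[0.006,0.003,0.09],[0,0,0],60],[[0.006,0.003,0.104],[0,0,0],60],[[-0.03,0.003,0.104],[0,0,0],60],[[-0.06,0.003,0.104],[0,0,0],60],[[-0.09,0.003,0.104],[0,0,0],60],[[-0.12,0.003,0.104],[0,0,0],60],[[-0.15,0.003,0.104],[0,0,0],60]]'|grep force; python3 -c "
from h import *
goal(0,95,14)"
```

```text
ft_force: [-0.9, 6.3, 4.3]
gripper_force: 2.9
t 5.9 deck mm [  1.6 297.8  17.3] ry deg 0.5 F [-0.9  6.3  4.3] q7 -0.33 op 0.7
goal (0, 95, 14, 0) shift [-0.676 -0.011  0.01 ] turn [ 0.    -0.001  0.004] rows 4.1
```

```bash
python3 -m creep '[[[-0.02,-0.005,0],[0,0,0],60],[[-0.04,-0.005,0],[0,0,0],60],[[-0.06,-0.005,0],[0,0,0],60],[[-0.08,-0.005,0],[0,0,0],60],[[-0.1,-0.005,0],[0,0,0],60],[[-0.12,-0.005,0],[0,0,0],60],[[-0.14,-0.005,0],[0,0,0],60],[[-0.16,-0.005,0],[0,0,0],60]]'|grep force
python3 - <<'E'
from h import *
goal(0,95,14)
im,D=manip.get_image('side'); cv2.imwrite('pics/c6.png',cv2.resize(im[130:290,220:400],None,fx=3.3,fy=3.3,interpolation=2))
E
```

```text
ft_force: [1.4, 4.2, 3.5]
gripper_force: 2.0
t 6.7 deck mm [  0.4 249.5  16.7] ry deg 0.5 F [1.4 4.2 3.5] q7 -0.27 op 0.7
goal (0, 95, 14, 0) shift [-0.515 -0.006  0.009] turn [-0.     0.     0.004] rows 3.1
```

View pics/c6.png

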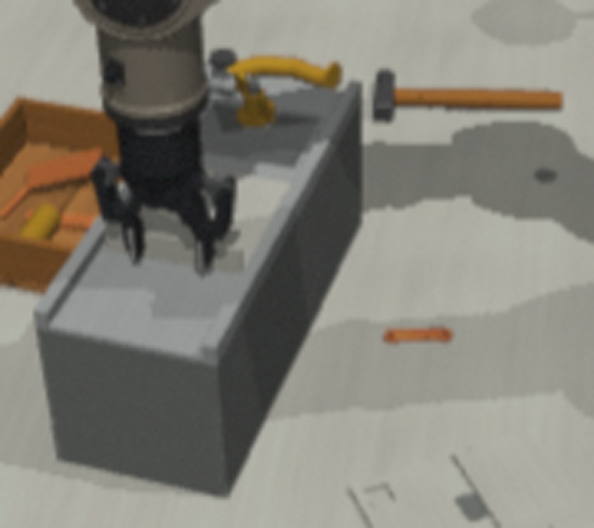

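The cover slides square, with both fingers on the flange at crop (135,245) and (207,260). I'll continue.

```bash
python3 -m creep '[[[-0.05,-0.003,0],[0,0,0],60],[[-0.1,-0.003,0],[0,0,0],60],[[-0.16,-0.003,0],[0,0,0],60],[[-0.22,-0.003,0],[0,0,0],60],[[-0.28,-0.003,0],[0,0,0],60],[[-0.34,-0.003,0],[0,0,0],60],[[-0.4,-0.003,0],[0,0,0],60],[[-0.44,-0.003,0],[0,0,0],60]]'|grep force; python3 -c "
from h import *
goal(0,85,14)"
```

```text
ft_force: [-0.9, 3.4, -0.5]
gripper_force: 1.2
t 7.55 deck mm [  0.4 115.6  16.6] ry deg 0.4 F [-0.9  3.4 -0.5] q7 -0.07 op 0.7
goal (0, 85, 14, 0) shift [-0.102 -0.002  0.009] turn [-0.     0.     0.003] rows 0.6
```

```bash
python3 -m creep '[[[-0.02,0,0],[0,0,0],60],[[-0.04,0,0],[0,0,0],60],[[-0.055,0,0],[0,0,0],60],[[-0.07,0,0],[0,0,0],60],[[-0.08,0,0],[0,0,0],60],[[-0.09,0,0],[0,0,0],60],[[-0.1,0,0],[0,0,0],60],[[-0.105,0,0],[0,0,0],60]]'|grep force; python3 -c "
from h import *
goal(0,85,14)"
```

```text
ft_force: [-0.6, 2.8, 0.1]
gripper_force: 1.3
t 8.35 deck mm [ 0.8 86.2 16.6] ry deg 0.5 F [-0.6  2.8  0.1] q7 -0.02 op 0.7
goal (0, 85, 14, 0) shift [-0.004 -0.003  0.009] turn [-0.     0.     0.004] rows 0.1
```

Force is still only sliding friction, so I'll creep on until it rises.

```bash
python3 -m creep '[[[-0.004,0,0],[0,0,0],60],[[-0.008,0,0],[0,0,0],60],[[-0.012,0,0],[0,0,0],60],[[-0.015,0,0],[0,0,0],60],[[-0.018,0,0],[0,0,0],60],[[-0.021,0,0],[0,0,0],60],[[-0.024,0,0],[0,0,0],60],[[-0.024,0,0],[0,0,0],60]]'|grep force; python3 -c "
from h import *
here()"
```

```text
ft_force: [-1.2, 18.9, 2.1]
gripper_force: 9.3
t 9.15 deck mm [ 0.4 82.4 16.6] ry deg 0.6 F [-1.2 18.9  2.1] q7 -0.01 op 0.7
```

The cover hit the stud at 19 N, so it is home. Retreat and measure.

```bash
python3 -m creep '[[[0.05,0,0],[0,0,0],60],[[0.1,0,-0.1],[0,0,0],60],[[0.2,0,-0.2],[0,0,0],60],[[0.3,0,-0.35],[0,0,0],60],[[0.33,0,-0.4],[0,0,0],60],[[0.33,0,-0.4],[0,0,0],60],[[0.33,0,-0.4],[0,0,0],60],[[0.33,0,-0.4],[0,0,0],60]]' >/dev/null
python3 - <<'E'
from h import *
here()
im,D=manip.get_image('top'); cv2.imwrite('pics/c7.png',cv2.resize(im[135:210,320:410],None,fx=7,fy=7,interpolation=2))
m=cv2.inRange(cv2.cvtColor(im,40),(18,130,70),(32,255,255));m[:,:330]=0;m[:,385:]=0;m[:140]=0;m[200:]=0
ys,xs=np.nonzero(m);P=onplane('top',np.c_[xs,ys],.229)[:,:2]-STUD;P=np.c_[P@EX,P@EY]*1e3;c=P.mean(0)
r=np.linalg.norm(P,axis=1);Q=P[r>22];print('n',len(P),'cent',c,'wing ang',np.degrees(.5*np.arctan2(2*(Q[:,0]*Q[:,1]).mean(),(Q[:,0]**2-Q[:,1]**2).mean())),r.max())
E
```

```text
t 9.95 deck mm [ -0.2 177.4 135.7] ry deg 0.4 F [-0.9 -0.2  0.5] q7 -0.24 op 0.7
n 163 cent [-3.66351021  0.95746318] wing ang -40.85981924175074 39.00787995710284
```

View pics/c7.png

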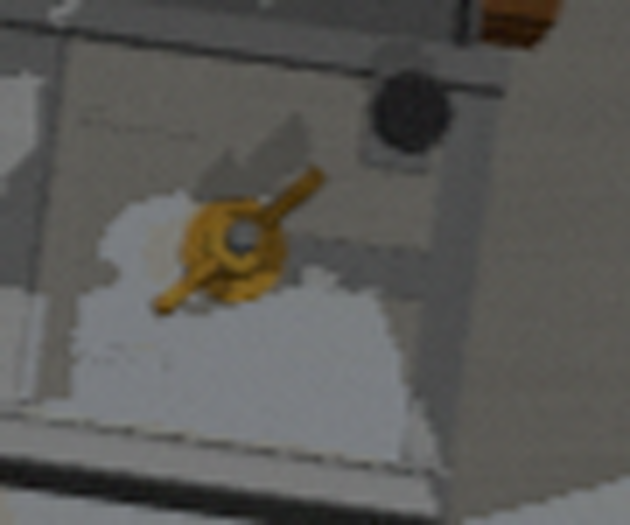

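The cover is seated round the stud, whose top is at crop (242,236). The wings run along -41° (ends at (160,305) and (315,175)), so the nut is at about 0.71 rad.

```bash
python3 -m creep '[[[-0.1,0,0],[0,0,-0.07],60],[[-0.2,0,0],[0,0,-0.14],60],[[-0.3,0,0],[0,0,-0.21],60],[[-0.4,0,0.03],[0,0,-0.28],60],[[-0.5,0,0.06],[0,0,-0.35],60],[[-0.58,0,0.08],[0,0,-0.405],60],[[-0.59,0,0.1],[0,0,-0.405],60],[[-0.59,0,0.1],[0,0,-0.405],60]]' >/dev/null
python3 - <<'E'
from h import *
goal(0,0,42,49)
E
```

```text
t 10.8 deck mm [8.000e-01 1.000e-01 1.054e+02] ry deg 48.8 F [0.5 0.5 1. ] q7 0.89 op 0.7
goal (0, 0, 42, 49) shift [ 0.002 -0.002  0.212] turn [-0.001 -0.001 -0.001] rows 1.3
```

Descend watching force, then close gently.

```bash
python3 -m creep '[[[0,-0.002,0.05],[0,0,0],60],[[0,-0.002,0.1],[0,0,0],60],[[0,-0.002,0.14],[0,0,0],60],[[0,-0.002,0.17],[0,0,0],60],[[0,-0.002,0.19],[0,0,0],60],[[0,-0.002,0.2],[0,0,0],60],[[0,-0.002,0.21],[0,0,0],60],[[0,-0.002,0.21],[0,0,0],60]]'; python3 -m creep '[[[0,0,0],[0,0,0],40],[[0,0,0],[0,0,0],28],[[0,0,0],[0,0,0],0],[[0,0,0],[0,0,0],0],[[0,0,0],[0,0,0],0],[[0,0,0],[0,0,0],0],[[0,0,0],[0,0,0],0],[[0,0,0],[0,0,0],0]]' 25; python3 -c "
from h import *
here();print(manip.observe()['opening']*85.4, manip.observe()['wrist_torque'])"
```

```text
clock: 11.6
position: [0.5629, -0.1007, 0.2236]
tcp_rot: [-1.331, -2.845, 0.0]
ft_force: [-0.2, -0.1, 0.1]
opening: 0.703
gripper_force: 0.0
clock: 12.4
position: [0.5624, -0.1015, 0.2241]
tcp_rot: [-1.332, -2.845, 0.001]
ft_force: [-7.2, -2.9, 8.3]
opening: 0.265
gripper_force: 24.3
t 12.4 deck mm [ 0.7 -0.  44.1] ry deg 49.0 F [-7.2 -2.9  8.3] q7 0.93 op 0.27
22.63132720492653 [-0.54435082  1.46124805 -0.05437823]
```

Gripped at 22.6 mm, the hub. A small side force shows about a 1 mm offset, which I'll correct while turning.

```bash
python3 -m creep '[[[0,-0.004,0],[0,0,0.03],0],[[0,-0.004,0.001],[0,0,0.09],0],[[0,-0.004,0.0017],[0,0,0.15],0],[[0,-0.004,0.0023],[0,0,0.22],0],[[0,-0.004,0.003],[0,0,0.29],0],[[0,-0.004,0.0036],[0,0,0.36],0],[[0,-0.004,0.0043],[0,0,0.43],0],[[0,-0.004,0.005],[0,0,0.5],0]]' 30; python3 -c "
from h import *
here();print(manip.observe()['opening']*85.4, manip.observe()['wrist_torque'])"
```

```text
clock: 13.2
position: [0.563, -0.1015, 0.223]
tcp_rot: [2.58, 1.79, 0.003]
ft_force: [4.2, -0.4, 3.2]
opening: 0.264
gripper_force: 29.3
t 13.2 deck mm [ 1.3  0.  43. ] ry deg -11.3 F [ 4.2 -0.4  3.2] q7 -0.03 op 0.26
22.576478907596353 [-0.14533191 -0.8553445   0.03703316]
```

```bash
python3 -m creep '[[[-0.007,0.003,0],[0,0,0.07],0],[[-0.007,0.003,0.001],[0,0,0.14],0],[[-0.007,0.003,0.0017],[0,0,0.21],0],[[-0.007,0.003,0.0023],[0,0,0.28],0],[[-0.007,0.003,0.003],[0,0,0.35],0],[[-0.007,0.003,0.0036],[0,0,0.42],0],[[-0.007,0.003,0.0043],[0,0,0.49],0],[[-0.007,0.003,0.005],[0,0,0.56],0]]' 30 >/dev/null; python3 -c "
from h import *
here();print(manip.observe()['opening']*85.4, manip.observe()['wrist_torque'])"
```

```text
t 14.0 deck mm [ 2.  -1.1 41.4] ry deg -78.4 F [4.4 4.7 3.5] q7 -1.03 op 0.26
22.28199832486072 [ 0.90085136 -1.03144954  0.02035564]
```

```bash
python3 -m creep '[[[0.001,-0.003,0],[0,0,0.07],0],[[0.001,-0.003,0.001],[0,0,0.14],0],[[0.001,-0.003,0.0017],[0,0,0.21],0],[[0.001,-0.003,0.0023],[0,0,0.28],0],[[0.001,-0.003,0.003],[0,0,0.35],0],[[0.001,-0.003,0.0036],[0,0,0.42],0],[[0.001,-0.003,0.0043],[0,0,0.49],0],[[0.001,-0.003,0.005],[0,0,0.56],0]]' 30 >/dev/null; sed -i 's/^STUD=.*;YAW/STUD=np.array([.5617,-.1013]);YAW/; /^EX=/a STUD=STUD+.0018*EX-.0010*EY' h.py; python3 -c "
from h import *
here();print(manip.observe()['opening']*85.4, manip.observe()['wrist_torque'])"
```

```text
t 14.8 deck mm [-0.3 -0.8 39.7] ry deg -145.7 F [-0.1 -2.8  5.1] q7 -1.98 op 0.26
22.083069849992167 [-0.71332896  0.16623728  0.07432851]
```

```bash
python3 -m creep '[[[0,0,0.001],[0,0,0.07],0],[[0,0,0.001],[0,0,0.14],0],[[0,0,0.002],[0,0,0.21],0],[[0,0,0.0025],[0,0,0.28],0],[[0,0,0.0025],[0,0,0.28],0],[[0,0,0.0025],[0,0,0.28],50],[[0,0,0.0025],[0,0,0.28],60],[[0,0,-0.1],[0,0,0.28],60]]' 30 >/dev/null
python3 - <<'E'
from h import *
goal(0,0,75,0)
im,D=manip.get_image('side')
m=cv2.inRange(cv2.cvtColor(im,40),(18,130,70),(32,255,255));print(cv2.boundingRect(m[140:180,285:312]))
cv2.imwrite('pics/c8.png',cv2.resize(im[125:185,260:350],None,fx=7,fy=7,interpolation=2))
E
```

```text
t 15.6 deck mm [-2.3  0.5 66.6] ry deg 181.1 F [-0.2  0.7  1.1] q7 -2.57 op 0.7
goal (0, 0, 75, 0) shift [ 0.002 -0.007 -0.028] turn [ 1.000e-03  4.000e-03 -1.491e+00] rows 20.8
(5, 7, 22, 22)
```

View pics/c8.png

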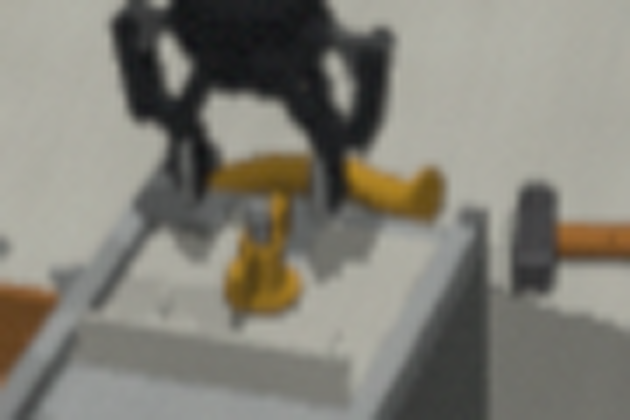

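The nut followed: its wings now run along the deck's y, at crop (255,270) and (278,215), well lowered. Return by a half turn.

```bash
python3 -m creep '[[[0,-0.007,-0.03],[0,0,-0.07],60],[[0,-0.007,-0.03],[0,0,-0.14],60],[[0,-0.007,-0.03],[0,0,-0.21],60],[[0,-0.007,-0.03],[0,0,-0.28],60],[[0,-0.007,-0.03],[0,0,-0.35],60],[[0,-0.007,-0.03],[0,0,-0.42],60],[[0,-0.007,-0.03],[0,0,-0.49],60],[[0,-0.007,-0.03],[0,0,-0.56],60]]' >/dev/null; python3 -m creep '[[[0,0,0],[0,0,-0.07],60],[[0,0,0],[0,0,-0.14],60],[[0,0,0],[0,0,-0.21],60],[[0,0,0],[0,0,-0.28],60],[[0,0,0],[0,0,-0.35],60],[[0,0,0],[0,0,-0.42],60],[[0,0,0],[0,0,-0.49],60],[[0,0,0],[0,0,-0.56],60]]' >/dev/null;  python3 - <<'E'
from h import *
goal(0,0,36,1)
E
```

```text
t 17.25 deck mm [ 1.3 -0.3 78.4] ry deg -44.2 F [ 0.3 -0.2  0.2] q7 -0.63 op 0.7
goal (0, 0, 36, 1) shift [-0.002 -0.004  0.141] turn [ 0.    -0.    -0.376] rows 5.3
```

```bash
python3 -m creep '[[[-0.002,-0.004,0],[0,0,-0.07],60],[[-0.002,-0.004,0],[0,0,-0.14],60],[[-0.002,-0.004,0],[0,0,-0.21],60],[[-0.002,-0.004,0],[0,0,-0.28],60],[[-0.002,-0.004,0],[0,0,-0.35],60],[[-0.002,-0.004,0],[0,0,-0.376],60],[[-0.002,-0.004,0.06],[0,0,-0.376],60],[[-0.002,-0.004,0.1],[0,0,-0.376],60]]' |grep ft_f; python3 -m creep '[[[0,0,0.02],[0,0,0],60],[[0,0,0.035],[0,0,0],60],[[0,0,0.035],[0,0,0],30],[[0,0,0.035],[0,0,0],0],[[0,0,0.035],[0,0,0],0],[[0,0,0.035],[0,0,0],0],[[0,0,0.035],[0,0,0],0],[[0,0,0.035],[0,0,0],0]]' 30|grep force;  python3 - <<'E'
from h import *
goal(0,0,36,1)
E
```

```text
ft_force: [1.3, -0.7, -0.4]
ft_force: [-6.5, 1.1, 6.8]
gripper_force: 29.1
t 18.85 deck mm [-0.4  0.1 38.2] ry deg 0.6 F [-6.5  1.1  6.8] q7 0.12 op 0.27
goal (0, 0, 36, 1) shift [-0.     0.001  0.007] turn [-0.    -0.    -0.004] rows 0.0
```

```bash
python3 -m creep '[[[0,-0.003,0],[0,0,0.07],0],[[0,-0.003,0.001],[0,0,0.14],0],[[0,-0.003,0.0017],[0,0,0.21],0],[[0,-0.003,0.0023],[0,0,0.28],0],[[0,-0.003,0.003],[0,0,0.35],0],[[0,-0.003,0.0036],[0,0,0.42],0],[[0,-0.003,0.0043],[0,0,0.49],0],[[0,-0.003,0.005],[0,0,0.56],0]]' 30|grep ft; python3 -m creep '[[[0,0,0],[0,0,0.07],0],[[0,0,0.001],[0,0,0.14],0],[[0,0,0.0017],[0,0,0.21],0],[[0,0,0.0023],[0,0,0.28],0],[[0,0,0.003],[0,0,0.35],0],[[0,0,0.0036],[0,0,0.42],0],[[0,0,0.0043],[0,0,0.49],0],[[0,0,0.005],[0,0,0.56],0]]' 30|grep ft;  python3 -c "
from h import *
here();print(manip.observe()['opening']*85.4, manip.observe()['wrist_torque'])"
```

```text
ft_force: [-2.1, -1.3, 2.1]
ft_force: [-2.7, -1.5, 1.3]
t 20.45 deck mm [-0.7  0.1 35.2] ry deg -134.1 F [-2.7 -1.5  1.3] q7 -1.89 op 0.26
22.47543058865275 [-0.39940734  0.4965134   0.01383497]
```

```bash
python3 -m creep '[[[0,0,0.001],[0,0,0.07],0],[[0,0,0.001],[0,0,0.14],0],[[0,0,0.0017],[0,0,0.21],0],[[0,0,0.0023],[0,0,0.28],0],[[0,0,0.003],[0,0,0.34],0],[[0,0,0.003],[0,0,0.36],0],[[0,0,0.003],[0,0,0.36],0],[[0,0,0.003],[0,0,0.36],0]]' 40|grep ft;  python3 -c "
from h import *
here();print(manip.observe()['opening']*85.4, manip.observe()['wrist_torque'])"
```

```text
ft_force: [-1.5, 0.1, 6.4]
t 21.25 deck mm [-0.7  0.1 34.4] ry deg 183.0 F [-1.5  0.1  6.4] q7 -2.5 op 0.26
22.180154301146505 [-0.03474191  0.53140904 -0.01249935]
```

```bash
python3 -m creep '[[[0,0,0],[0,0,0],60],[[0,0,0],[0,0,0],60],[[0,0,-0.07],[0,0,0],60],[[0,0,-0.14],[0,0,0],60],[[0,0,-0.14],[0,0,-0.07],60],[[0,0,-0.14],[0,0,-0.14],60],[[0,0,-0.14],[0,0,-0.21],60],[[0,0,-0.14],[0,0,-0.28],60]]' |grep ft_f; python3 -m creep '[[[0,0,0],[0,0,-0.07],60],[[0,0,0],[0,0,-0.14],60],[[0,0,0],[0,0,-0.21],60],[[0,0,0],[0,0,-0.28],60],[[0,0,0],[0,0,-0.35],60],[[0,0,0],[0,0,-0.42],60],[[0,0,0],[0,0,-0.49],60],[[0,0,0],[0,0,-0.56],60]]' >/dev/null;python3 -m creep '[[[0,0,0],[0,0,-0.07],60],[[0,0,0],[0,0,-0.14],60],[[0,0,0],[0,0,-0.21],60],[[0,0,0],[0,0,-0.28],60],[[0,0,0],[0,0,-0.35],60],[[0,0,0],[0,0,-0.42],60],[[0,0,0],[0,0,-0.49],60],[[0,0,0],[0,0,-0.56],60]]' >/dev/null;  python3 - <<'E'
from h import *
goal(0,0,34,3)
E
```

```text
ft_force: [-0.6, -0.7, -0.3]
t 23.65 deck mm [-0.9  0.1 75.9] ry deg -8.7 F [-0.4 -0.2 -0.4] q7 -0.06 op 0.7
goal (0, 0, 34, 3) shift [0.    0.003 0.14 ] turn [ 0.    -0.    -0.097] rows 1.4
```

```bash
python3 -m creep '[[[0,0,0],[0,0,-0.07],60],[[0,0,0.04],[0,0,-0.097],60],[[0,0,0.09],[0,0,-0.097],60],[[0,0,0.12],[0,0,-0.097],60],[[0,0,0.138],[0,0,-0.097],60],[[0,0,0.138],[0,0,-0.097],60],[[0,0,0.138],[0,0,-0.097],30],[[0,0,0.138],[0,0,-0.097],0]]' 60|grep ft_f; python3 -m creep '[[[0,0,0],[0,0,0],0],[[0,0,0],[0,0,0],0],[[0,0,0],[0,0,0],0],[[0,0,0],[0,0,0],0],[[0,0,0],[0,0,0.03],0],[[0,0,0],[0,0,0.06],0],[[0,0,0],[0,0,0.09],0],[[0,0,0],[0,0,0.12],0]]' 60;  python3 -c "
from h import *
here();print(manip.observe()['opening']*85.4, manip.observe()['wrist_torque'])"
```

```text
ft_force: [0.5, -0.3, 0.2]
clock: 25.25
position: [0.5627, -0.1024, 0.2151]
tcp_rot: [2.591, 1.776, 0.001]
ft_force: [-1.3, -0.4, 5.8]
opening: 0.25
gripper_force: 58.7
t 25.25 deck mm [-0.6  0.1 35.1] ry deg -11.9 F [-1.3 -0.4  5.8] q7 -0.08 op 0.25
21.387483245211964 [0.04012942 0.4201404  0.29527885]
```

Wrist torque is now 0.3 N m, so the nut is tightening. A bit further.

```bash
python3 -m creep '[[[0,0,0],[0,0,0.03],0],[[0,0,0],[0,0,0.06],0],[[0,0,0],[0,0,0.09],0],[[0,0,0],[0,0,0.12],0],[[0,0,0],[0,0,0.15],0],[[0,0,0],[0,0,0.15],0],[[0,0,0],[0,0,0.15],0],[[0,0,0],[0,0,0.15],0]]' 60|grep ft;  python3 -c "
from h import *
here();print(manip.observe()['opening']*85.4, manip.observe()['wrist_torque'])"
```

```text
ft_force: [-2.2, 0.0, 5.3]
t 26.05 deck mm [-0.6  0.1 35.1] ry deg -29.8 F [-2.2  0.   5.3] q7 -0.36 op 0.25
21.004074854337834 [0.02858245 0.36101134 0.13545332]
```

```bash
for i in 1; do python3 -m creep '[[[0,0,0],[0,0,0.02],0],[[0,0,0],[0,0,0.04],0],[[0,0,0],[0,0,0.06],0],[[0,0,0],[0,0,0.08],0],[[0,0,0],[0,0,0.1],0],[[0,0,0],[0,0,0.12],0],[[0,0,0],[0,0,0.14],0],[[0,0,0],[0,0,0.16],0]]' 60|grep ft;  python3 -c "
from h import *
here();print(manip.observe()['opening']*85.4, manip.observe()['wrist_torque'])"; done
python3 -m creep '[[[0,0,0],[0,0,0.02],0],[[0,0,0],[0,0,0.04],0],[[0,0,0],[0,0,0.06],0],[[0,0,0],[0,0,0.08],0],[[0,0,0],[0,0,0.1],0],[[0,0,0],[0,0,0.12],0],[[0,0,0],[0,0,0.14],0],[[0,0,0],[0,0,0.16],0]]' 60|grep ft;  python3 -c "
from h import *
here();print(manip.observe()['opening']*85.4, manip.observe()['wrist_torque'])"
```

```text
ft_force: [-1.7, -1.1, 5.5]
t 26.85 deck mm [-0.6  0.  35. ] ry deg -49.1 F [-1.7 -1.1  5.5] q7 -0.66 op 0.25
21.22448785934938 [-0.09907431  0.37955643  0.55814673]
ft_force: [-1.2, -0.3, 4.9]
t 27.65 deck mm [-0.6  0.  35.1] ry deg -68.2 F [-1.2 -0.3  4.9] q7 -0.95 op 0.25
21.32707654951527 [-0.15126581  0.35330225  0.78263354]
```

Torque is 0.78 N m, so the nut is firmly snug. Release, lift and check the wing angle.

```bash
python3 -m creep '[[[0,0,0],[0,0,0],60],[[0,0,0],[0,0,0],60],[[0,0,-0.07],[0,0,0],60],[[0,0,-0.15],[0,0,0],60],[[0,0,-0.2],[0,0,0],60],[[0,0,-0.2],[0,0,0],20],[[0,0,-0.2],[0,0,0],0],[[0,0,-0.2],[0,0,0],0]]' 40|grep ft;  python3 - <<'E'
from h import *
goal(57,-57,75,-45)
E
```

```text
ft_force: [-0.0, -0.1, 0.1]
t 28.45 deck mm [-1.4  0.3 93.6] ry deg -68.2 F [-0.  -0.1  0.1] q7 -1.01 op 0.19
goal (57, -57, 75, -45) shift [0.11  0.25  0.062] turn [-0.     0.    -0.193] rows 2.7
```

```bash
python3 -m creep '[[[0.05,0.12,0],[0,0,-0.05],0],[[0.11,0.25,0],[0,0,-0.1],0],[[0.11,0.25,0.03],[0,0,-0.15],0],[[0.11,0.25,0.06],[0,0,-0.19],0],[[0.11,0.25,0.06],[0,0,-0.19],0],[[0.11,0.25,0.06],[0,0,-0.19],0],[[0.11,0.25,0.06],[0,0,-0.19],0],[[0.11,0.25,0.06],[0,0,-0.19],0]]' 40|grep ft;  python3 - <<'E'
from h import *
goal(56.5,-57,61,-45)
for n in('side','top'):
    im,D=manip.get_image(n)
    m=cv2.inRange(cv2.cvtColor(im,40),(18,110,60),(34,255,255)); ys,xs=np.nonzero(m)
    P=bydepth(n,np.c_[xs,ys],D);d=P[:,:2]-STUD;Q=np.c_[d@EX,d@EY,P[:,2]-.18]*1e3
    Q=Q[(np.hypot(Q[:,0],Q[:,1])<48)&(Q[:,2]>-5)&(Q[:,2]<70)]
    if len(Q):
        print(n,len(Q),'z',np.percentile(Q[:,2],[3,50,97]).round(1),'cent',Q.mean(0).round(1));r=np.hypot(Q[:,0],Q[:,1])
        W=Q[r>24];print(len(W),np.degrees(.5*np.arctan2(2*(W[:,0]*W[:,1]).sum(),(W[:,0]**2-W[:,1]**2).sum())).round(1) if len(W) else '', W.round(0)[::6].tolist())
E
```

```text
ft_force: [-1.0, -0.6, 0.7]
t 29.25 deck mm [ 57.7 -57.   76.7] ry deg -45.4 F [-1.  -0.6  0.7] q7 -0.49 op 0.0
goal (56.5, -57, 61, -45) shift [-0.003 -0.003  0.052] turn [ 0.    -0.    -0.004] rows 0.3
side 165 z [ 6.8 27.3 42. ] cent [-3.7  5.3 25.6]
50 23.5 [[-33.0, -1.0, 48.0], [-28.0, -2.0, 42.0], [26.0, 12.0, 38.0], [-35.0, -15.0, 31.0], [-26.0, -10.0, 29.0], [25.0, 15.0, 32.0], [32.0, 16.0, 26.0], [-30.0, -8.0, 22.0], [-3.0, 24.0, 13.0]]
top 31 z [ 5.1 38.  43.4] cent [16.1 14.  26.1]
14 24.9 [[31.0, 17.0, 41.0], [26.0, 16.0, 38.0], [24.0, 8.0, 43.0]]
```

The wings sit at about +24° with their top 43 mm above the deck. That gives about 9 rad, snug. Now press the pin.

```bash
python3 -m creep '[[[-0.003,-0.003,0.03],[0,0,0],0],[[-0.003,-0.003,0.045],[0,0,0],0],[[-0.003,-0.003,0.06],[0,0,0],0],[[-0.003,-0.003,0.075],[0,0,0],0],[[-0.003,-0.003,0.09],[0,0,0],0],[[-0.003,-0.003,0.1],[0,0,0],0],[[-0.003,-0.003,0.11],[0,0,0],0],[[-0.003,-0.003,0.118],[0,0,0],0]]' 40|grep ft;  python3 -c "
from h import *
here()"
```

```text
ft_force: [-0.2, 0.9, 2.9]
t 30.15 deck mm [ 56.3 -57.3  40.7] ry deg -45.4 F [-0.2  0.9  2.9] q7 -0.47 op -0.0
```

The pin slides down against about 3 N. I'll press on to the stop.

```bash
python3 -m creep '[[[0,0,0.003],[0,0,0],0],[[0,0,0.006],[0,0,0],0],[[0,0,0.009],[0,0,0],0],[[0,0,0.012],[0,0,0],0],[[0,0,0.015],[0,0,0],0],[[0,0,0.018],[0,0,0],0],[[0,0,0.018],[0,0,0],0],[[0,0,0.018],[0,0,0],0]]' 40|grep ft;  python3 -c "
from h import *
here()"
```

```text
ft_force: [-14.1, 7.1, 40.1]
t 30.95 deck mm [ 56.7 -57.5  38.3] ry deg -45.4 F [-14.1   7.1  40.1] q7 -0.46 op -0.0
```

The pin bottomed at 40 N with the tip 27.3 mm above the deck, as described. Retreat and verify.

```bash
python3 -m creep '[[[0,0,-0.03],[0,0,0],0],[[0,0,-0.15],[0,0,0],0],[[0,0,-0.3],[0,0,0],0],[[0,0,-0.45],[0,0,0],0],[[0,0,-0.45],[0,0,0],0],[[0.1,-0.1,-0.45],[0,0,0],0],[[0.25,-0.25,-0.45],[0,0,0],0],[[0.35,-0.35,-0.45],[0,0,0],0]]'|grep ft; python3 -m creep '[[[0.1,-0.1,0],[0,0,0],0],[[0.2,-0.2,0],[0,0,0],0],[[0.3,-0.3,0],[0,0,0],0],[[0.4,-0.4,0],[0,0,0],0],[[0.5,-0.5,0],[0,0,0],0],[[0.5,-0.5,0],[0,0,0],0],[[0.5,-0.5,0],[0,0,0],0],[[0.5,-0.5,0],[0,0,0],0]]'|grep ft
python3 - <<'E'
from h import *
here()
for n in('side','top'):
    im,D=manip.get_image(n); hsv=cv2.cvtColor(im,40)
    for nm,c0,R0 in(('nut',(0,0),46),('pin',(57,-57),13)):
        m=cv2.inRange(hsv,(18,110,60),(34,255,255)) if nm=='nut' else np.full(im.shape[:2],255,np.uint8)
        m[:120]=0;m[215:]=0;m[:,:250]=0;m[:,400:]=0
        ys,xs=np.nonzero(m);P=bydepth(n,np.c_[xs,ys],D);d=P[:,:2]-STUD;Q=np.c_[d@EX,d@EY,P[:,2]-.18]*1e3
        r=np.hypot(Q[:,0]-c0[0],Q[:,1]-c0[1]);k=(r<R0)&(Q[:,2]>-5)&(Q[:,2]<90);Q=Q[k];W=Q[np.hypot(Q[:,0],Q[:,1])>24]
        if len(Q): print(n,nm,len(Q),np.percentile(Q[:,2],[3,50,97]).round(1),np.degrees(.5*np.arctan2(2*(W[:,0]*W[:,1]).sum(),(W[:,0]**2-W[:,1]**2).sum())).round(1) if len(W) else '')
    if n=='top':  # cover flange position from depth
        ys,xs=np.mgrid[110:215,300:400];P=bydepth(n,np.c_[xs.ravel(),ys.ravel()],D);d=P[:,:2]-STUD;Q=np.c_[d@EX,d@EY,P[:,2]-.18]*1e3
        F=Q[(Q[:,2]>20)&(Q[:,2]<38)&(abs(Q[:,0])<65)&(Q[:,1]>55)&(Q[:,1]<90)];print('flange',len(F),F.mean(0).round(1),np.polyfit(F[:,0],F[:,1],1).round(3))
        C=Q[(abs(Q[:,0])<65)&(Q[:,1]>45)&(Q[:,1]<60)];print('plate z',np.median(C[:,2]))
E
```

```text
ft_force: [1.7, 0.5, 0.7]
ft_force: [-0.1, 0.2, -0.8]
t 32.55 deck mm [ 59.  295.9 170.6] ry deg -45.5 F [-0.1  0.2 -0.8] q7 -1.06 op -0.0
side nut 164 [ 6.1 27.  41.5] 21.2
side pin 29 [-0.6 23.9 29.3] -43.5
top nut 168 [ 4.7 31.4 44.7] 21.0
top pin 75 [21.8 26.6 32.5] -44.9
flange 75 [ 0.3 72.1 29.1] [5.0000e-03 7.2147e+01]
plate z 3.9892890373320333
```

Everything checks out: pin head at about 27 mm, nut still at 21°, and flange top centred at y = 72.1 mm, which means home and square.

```bash
python3 -c "
from bench import manip
print(manip.sign_off())"
```

```text
the job is handed in; nothing more can be done
None
```

The job is handed in, though no verdict came back: the offcut is in the crate, the cover is home and square, the wing nut is snug at about 9 rad (0.78 N m measured at the wrist), the pin is fully down, and the robot was clear of everything at about 33 s of the 69 s allowed.

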